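# Roll down the edge trim and press home the clip

## Task

Take the hand press by the bar above its roller and roll the trim strip on the plywood board firmly down with the roller, from one end of the strip to the other, until every link is fully seated. Then stand the press on the bench, let go, take it again by the bar above its pad, and with the pad press the black clip straight down until it is home. Finally stand the press upright on the bench clear of the board; only the tool, not the gripper, may bear on the board, and leave the other things where they are.

Things in the scene. Friction and masses are not known exactly. Their poses are not given: they have to be found in the camera images.
- board: Plywood board fixed to the bench, 140 mm (its x) by 260 mm (its y), 40 mm high; it does not move. Origin under its centre, z up. Its -x long edge, the one nearer the robot, carries the trim strip; the clip is near its +x long edge.
- strip_right (a point): Right (board -y) end of the trim strip, on its centreline, at the height of the top of seated links (41.5 mm above the bench, 1.5 mm above the board). The strip is a straight row of eight aluminium links, each 26 mm (board x) by 21 mm, pitch 22.5 mm, 180 mm in all; its centreline is 18 mm in from the board's near edge.
- strip_left (a point): Left (board +y) end of the trim strip, likewise.
- link1 (a joint): Height of the first trim link (nearest strip_right) above its seated position, m: 0 = fully seated, up to 0.006 = proud. Each link slides straight down, stiffly (about 7 N), and stays where it is left; it cannot go below 0.
- clip (a joint): Height of the fixing clip above its seated position, m: 0 = flush home, up to 0.008 = proud. It slides straight down, needs about 10 N, and stays where it is left; it cannot go below 0.
- clip_top (a point): Centre of the top face of the fixing clip, a black flat-topped part 40 mm (board x) by 56 mm (board y), started in its recess; it moves with the clip. Home, it is 41.5 mm above the bench. It lies 25 mm in from the board's +x edge.
- press: Hand press, about 0.4 kg: a beech bar 156 mm long (its x), 26 mm wide (its y), whose underside is 58 mm and top 90 mm above the tool's foot level. Under its +x end, 55 mm from the middle, a roller in a steel fork; under its -x end, 55 mm from the middle, a flat pad on a wooden post. It stands level on roller and pad. Origin: midway between them at foot level; z up.
- roller: The roller, 48 mm in diameter, 34 mm wide, turning freely; origin at its centre, 24 mm above the foot level. Its axle lies along the bar, so it rolls across the bar's length. The fork is 44 mm long (press x) and 24 mm wide.
- pad: The flat black pusher pad, 32 mm (press x) by 52 mm (press y), 14 mm thick; origin at the centre of its flat underside, at foot level. Welded to the bar.
- roller_grip (a point): Point in the bar straight above the roller, 76 mm above foot level: grip the bar here, across its 26 mm width, from above.
- pad_grip (a point): Point in the bar straight above the pad, 76 mm above foot level: grip here likewise.
- link2 (a joint): The same for link 2, counted from strip_right.
- link3 (a joint): The same for link 3, counted from strip_right.
- link4 (a joint): The same for link 4, counted from strip_right.
- link5 (a joint): The same for link 5, counted from strip_right.
- link6 (a joint): The same for link 6, counted from strip_right.
- link7 (a joint): The same for link 7, counted from strip_right.
- link8 (a joint): The same for link 8, counted from strip_right (nearest strip_left).
- hammer: Bystander: ball hammer with wooden handle, 270 mm long, lying flat; origin near its middle
- tack_jar: Bystander: glass jar with steel lid, 68 mm across, 85 mm tall; origin under its centre
- spool: Bystander: turned wooden spool, 64 mm across, 70 mm tall; origin under its centre
- wedge: Bystander: flat wooden block 50 x 110 x 22 mm; origin under its centre
- wax_tin: Bystander: flat round tin 86 mm across, 30 mm tall; origin under its centre
- steel_weight: Bystander: dark steel block 70 x 70 x 30 mm; origin under its centre
Not all that is in view belongs to the job. Leave any blue look-alike of the press alone.

How it is judged:
By the outcome, as a careful person would: the job done as asked, in the order asked, and still so for the second after the job is handed in, with the robot touching nothing.
It also fails if it takes over 72 s, if anything falls off the work surface, if the arm or the gripper's body presses on something with over 40 N, if the wrist force passes 120 N, or if a joint passes its speed limit or range.

## Robot

A 7-joint arm with a two-finger parallel gripper is mounted at the origin on the work surface. World frame = base frame: x ahead of the robot, y to its left, z up, the work surface at z = 0. Lengths are in m, angles in rad, forces in N, time in s.
With the tool pointing down it reaches from about 0.35 to 0.9 m from the base axis. Payload 19.9 kg.
Tool frame: the origin (TCP) lies between the finger pads; the fingertips stand ahead of it and the grasp point (between the pads) lies 5 mm behind it (tip_extent is the z of the fingertips in the tool frame, in m); z points along the fingers, y is the line along which they close (so a half turn about z gives the same grasp; the last joint's range is limited). The gripper opens to 94 mm and grips with 3 to 60 N. Pads are 16 mm wide; open, the fingers measure 119 mm over their backs; the gripper's body (75 mm by 177 mm) begins 78 mm behind the grasp point.
Start: joints at [1.254, 0.417, -0.01, 1.614, 0.005, 1.111, -0.053], TCP at [0.17, -0.601, 0.219] pointing down, gripper open.
Joint ranges: [-2.81, 2.81], [-0.39, 2.02], [-1.27, 1.25], [0.06, 2.57], [-1.19, 4.33], [0.19, 2], [-2.82, 2.82]. Speed limits (rad/s): [1.89, 1.89, 2.39, 2.39, 3.01, 3.01, 3.01].

## Interface

Orientations are given as [roll, pitch, yaw] about the fixed x, y, z axes, in that order (R = Rz(yaw) Ry(pitch) Rx(roll)).
In Python, from station import * gives the robot as it stands.
- The arm moves only by the tool move_arm, never from a script. Its argument "commands" is a list of rows, each an object with "xyz": the shift along the tool's x, y, z scaled (see below), a list of three; "roll": the turn about the tool's z scaled (see below). In form: [{"xyz": [x, y, z], "roll": roll}, ...]. A call has exactly 10 rows; each row shifts and turns the commanded pose from where the row before left it, along the tool's axes as they then stand; what a row does not reach is not made up. The controller multiplies each number of a shift by 0.03 m and each number of a turn by 0.5 rad. A row lasts 1/8 s, in which the tool goes at most 62.5 mm and 10.7 degrees, less where a joint would pass 70% of its speed; a pose out of reach is approached as far as the arm can. A call with a number of a shift or a turn outside -1 to 1 is refused whole. A call with a gripper value outside its range is refused whole. "fingers" is the opening, from 0 (shut) to 1 (fully open), set as the call begins (left out, the last holds). The fingers move at their own pace and stop on an object; "squeeze" is the grip in N (left out, the last holds). Time passes only in rows, so rows that do not move let the fingers close, or fill a call up. It gives the time, the measured TCP pose, the force, the opening and the grip force at its end, in the units of the state.
- state(): the state, without advancing time (a new reading comes with each control period).
- camera(name): name is "side" or "top"; returns a dict with "frame" (400x640x3 uint8, red, green, blue), "fovy" (degrees; the focal length in pixels is half the picture's height over the tangent of half this angle, whatever the lens; pixels are square), "cx", "cy" (the principal point, pixels), "pose" (4x4, takes a point from camera to world coordinates). Camera axes: x right, y down, z forward; pixel columns grow to the right and rows downward; lengths in m; the calibration is good to about 2 mm. A picture is of the moment at which its call begins. There is no depth.
- finish_job(): hands the job in; it is judged then, once.
The state is a dict: "clock": time; "joint_pos": joint angles; "qvel": joint speeds; "effort": joint torques, N m; "ee_pos": TCP position; "orientation": TCP orientation; "wrist_force": force on the tool from outside, world axes, zero at the start; "moment": the same for the moment, N m; "finger_gap": finger opening in m; "gripper_force": force on a finger pad.
Only numpy, scipy, OpenCV 4.12 (cv2) and the standard library are available. Lean on these libraries where they do the work, as an engineer would, in place of code of your own. Each camera call takes 0.05 s, during which the arm holds its last target. There are 200 camera calls.

## Working session

There is one attempt and no reset: what is moved stays moved. The work goes in short steps, Python scripts to look and compute and a tool call to move; the robot and the scene stay as the last step left them, time stands still between calls to the robot, and variables do not carry over. Pictures are saved under pics/ and viewed, at most 10 in all, crops included, and the job is handed in when it is done.

Besides the shell and the picture viewer there is one more tool, called after "Call:" in YAML: its name, and indented under it one key for each argument. move_arm: Moves the arm, as the interface text tells. Shifts and turns lie within -1 to 1; 1 stands for 0.03 m of shift or 0.5 rad of turn. Its arguments: {"type":"object","properties":{"commands":{"type":"array"},"fingers":{"type":"number"},"squeeze":{"type":"number"}},"required":["commands"]}

```bash
mkdir -p pics; ls; python3 - <<'E'
from station import *
import cv2,numpy as np
s=state();print({k:np.round(v,3).tolist() for k,v in s.items() if not isinstance(v,str)})
for n in("top","side"):
    c=camera(n);cv2.imwrite(f"pics/{n}0.png",c["frame"][:,:,::-1]);print(n,c["fovy"],c["cx"],c["cy"],np.round(c["pose"],4).tolist())
E
```

```text
pics
{'clock': 0.0, 'joint_pos': [1.253, 0.418, -0.01, 1.614, 0.005, 1.111, -0.053], 'qvel': [0.001, -0.002, -0.0, 0.0, 0.0, -0.001, -0.002], 'effort': [-0.001, -85.123, 0.639, -42.599, -0.049, 0.019, 0.0], 'ee_pos': [0.17, -0.601, 0.219], 'orientation': [-3.14, 0.0, 0.276], 'wrist_force': [0.841, 0.224, -0.399], 'moment': [0.013, -0.039, -0.007], 'gripper_force': 0.0, 'finger_gap': 0.094}
top 54.814640061957874 322.8921049575102 194.07822796981182 [[-0.0267, -0.991, 0.1314, 0.4002], [-0.9996, 0.0252, -0.0134, 0.014], [0.0099, -0.1317, -0.9912, 1.1664], [0.0, 0.0, 0.0, 1.0]]
side 50.969482399620006 318.4794176568093 204.4691310622314 [[-0.825, -0.4484, 0.3439, 0.093], [-0.5649, 0.6391, -0.5219, 0.6843], [0.0143, -0.6249, -0.7806, 1.0952], [0.0, 0.0, 0.0, 1.0]]
```

View pics/top0.png

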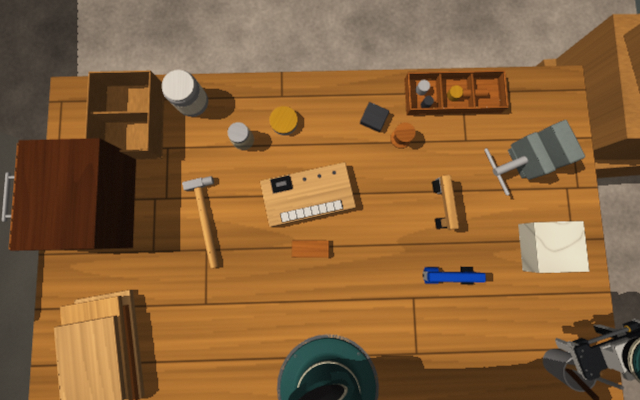

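View pics/side0.png

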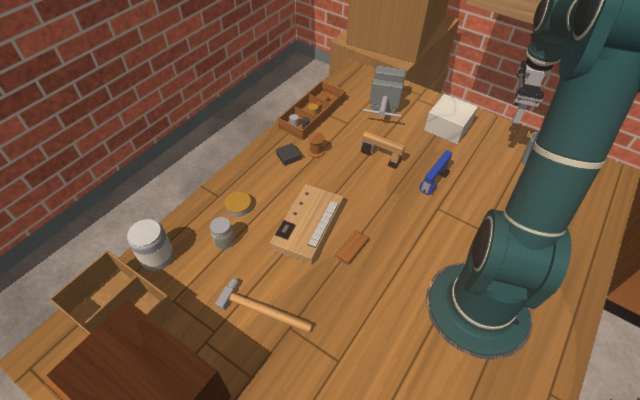

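Candidates for the press are the beech press at top (450,204) / side (383,148) and the blue look-alike at top (455,275) / side (436,172). The hammer handle at top (207,228) is also wood-coloured. I choose the beech one and check it in a close crop, along with the board.

```bash
cat > h.py <<'E'
from station import *
import cv2,numpy as np
def ray(c,u,v):
    f=200/np.tan(np.radians(c["fovy"]/2));P=np.array(c["pose"])
    return P[:3,3],P[:3,:3]@np.array([(u-c["cx"])/f,(v-c["cy"])/f,1])
def onz(c,u,v,z):
    o,d=ray(c,u,v);return o+d*(z-o[2])/d[2]
def proj(c,p):
    f=200/np.tan(np.radians(c["fovy"]/2));P=np.array(c["pose"])
    q=P[:3,:3].T@(np.array(p)-P[:3,3]);return np.array([c["cx"]+f*q[0]/q[2],c["cy"]+f*q[1]/q[2]])
def crop(im,x,y,w,h,k):
    return cv2.resize(im[y:y+h,x:x+w,::-1],None,fx=k,fy=k,interpolation=cv2.INTER_CUBIC)
E
python3 - <<'E'
from h import *
t=camera("top")["frame"];s=camera("side")["frame"]
a=np.hstack([crop(t,420,165,60,75,5),crop(s,350,120,80,75,5)])
b=np.hstack([crop(t,255,155,110,75,4),crop(s,265,180,90,85,4)[:300]])
w=max(a.shape[1],b.shape[1])
p=lambda i:np.pad(i,((0,0),(0,w-i.shape[1]),(0,0)))
r=np.vstack([p(a)[:300],p(b)[:300]]);
cv2.imwrite("pics/c1.png",np.vstack([p(a[:300]),p(b)]));print(a.shape,b.shape)
E
```

```text
(375, 700, 3) (300, 800, 3)
```

View pics/c1.png

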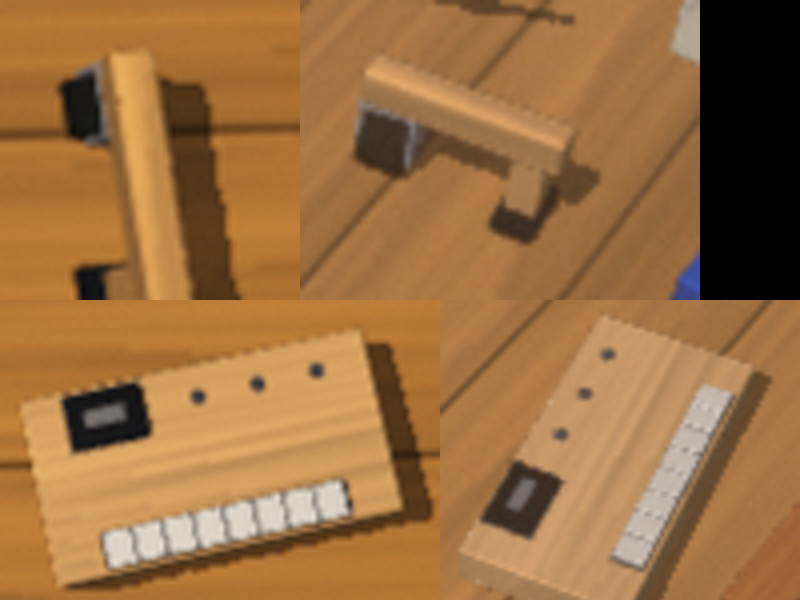

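The crop shows the beech press standing upright. The steel fork and roller are at the far end, about top (437,187), and the black pad is at the near end, about top (439,223). The board has its white strip on the near edge and the clip at top (281,184). Next I measure them.

```bash
cat >> h.py <<'E'
def rect(m):
    cs,_=cv2.findContours(m.astype(np.uint8),0,1);k=max(cs,key=cv2.contourArea)
    return cv2.minAreaRect(k)
def win(m,x,y,w,h):
    o=np.zeros_like(m);o[y:y+h,x:x+w]=m[y:y+h,x:x+w];return o
E
python3 - <<'E'
from h import *
c=camera("top");s=camera("side")
for n,C,W in(("top",c,(265,190,90,40)),("side",s,(300,195,50,70))):
    f=C["frame"];hsv=cv2.cvtColor(f,cv2.COLOR_RGB2HSV)
    m=win((hsv[...,1]<60)&(hsv[...,2]>140),*W)
    m=cv2.morphologyEx(m.astype(np.uint8),cv2.MORPH_CLOSE,np.ones((5,5)))
    r=rect(m);b=cv2.boxPoints(r);w=np.array([onz(C,*p,.0455)[:2] for p in b]);print(n,"strip",m.sum(),np.round(w,4).tolist(),w.mean(0))
for n,C,W in(("top",c,(268,172,28,22)),("side",s,(272,215,36,35))):
    f=C["frame"];m=win(f.max(2)<75,*W);m=cv2.morphologyEx(m.astype(np.uint8),cv2.MORPH_CLOSE,np.ones((7,7)))
    b=cv2.boxPoints(rect(m));w=np.array([onz(C,*p,.048)[:2] for p in b]);print(n,"clip",m.sum(),np.round(w,4).tolist(),w.mean(0))
f=c["frame"]
for v in range(174,236,6): print(v,[tuple(int(q) for q in f[v,u]) for u in range(436,462)][::1] if v in(186,216) else '')
E
```

```text
top strip 554 [[0.4968, 0.1249], [0.5319, -0.0506], [0.5058, -0.0556], [0.4709, 0.1195]] [0.50133075 0.03456285]
side strip 387 [[0.498, 0.1234], [0.5359, -0.0563], [0.5085, -0.0568], [0.4729, 0.1219]] [0.50384285 0.03306155]
top clip 263 [[0.5962, 0.1522], [0.6074, 0.0961], [0.5679, 0.0881], [0.5568, 0.144]] [0.58206923 0.12010036]
side clip 191 [[0.5965, 0.1522], [0.6092, 0.0943], [0.569, 0.094], [0.5575, 0.1514]] [0.58305282 0.12297938]
174 
180 
186 [(25, 23, 21), (26, 26, 23), (26, 25, 21), (35, 33, 31), (119, 99, 81), (141, 107, 72), (142, 99, 53), (178, 125, 67), (219, 160, 86), (229, 171, 92), (227, 167, 89), (220, 162, 86), (213, 155, 83), (204, 146, 79), (192, 137, 73), (177, 126, 67), (116, 80, 42), (75, 49, 24), (82, 54, 25), (82, 53, 24), (81, 52, 24), (82, 53, 25), (80, 52, 21), (81, 53, 23), (82, 53, 24), (81, 52, 24)]
192 
198 
204 
210 
216 [(183, 120, 51), (185, 121, 53), (183, 121, 52), (184, 121, 52), (182, 120, 51), (183, 120, 52), (184, 121, 52), (183, 121, 51), (173, 113, 49), (154, 103, 51), (141, 97, 53), (137, 93, 50), (190, 135, 72), (219, 160, 87), (215, 156, 84), (205, 147, 79), (197, 142, 77), (194, 137, 74), (193, 137, 73), (194, 138, 73), (178, 128, 70), (126, 88, 45), (90, 58, 26), (91, 59, 26), (90, 58, 27), (89, 59, 27)]
222 
228 
234
```

```bash
python3 - <<'E'
from h import *
c=camera("top");s=camera("side")
f=c["frame"].astype(int);m=win((f[...,2]*100>34*f[...,0])&(f[...,0]>165),436,168,30,68)
r=rect(m);b=cv2.boxPoints(r);w=np.array([onz(c,*p,.09)[:2] for p in b]);print(r,m.sum(),np.round(w,4).tolist(),w.mean(0))
f=s["frame"].astype(int)
m=win((f[...,2]*100>34*f[...,0])&(f[...,0]>165),355,125,60,40)
r=rect(m);b=cv2.boxPoints(r);w=np.array([onz(s,*p,.09)[:2] for p in b]);print(r,m.sum(),np.round(w,4).tolist(),w.mean(0))
for n,x,y,z in(("wedge",311,249,.022),("spool",404,132,.07),("weight",375,117,.03),("jar",238,130,.085),("tin",284,120,.03),("hamhead",199,184,.02),("hamend",213,264,.02),("blue1",424,275,.09),("blue2",490,278,.09)): print(n,np.round(onz(c,x,y,z),3))
E
```

```text
((449.5730895996094, 201.2553253173828), (53.907249450683594, 8.607593536376953), 81.15818786621094) 457 [[0.5882, -0.338], [0.5914, -0.3626], [0.4399, -0.3752], [0.4369, -0.3511]] [ 0.5141044  -0.35670878]
((384.2594299316406, 137.2383575439453), (27.14470100402832, 61.73673629760742), 83.92753601074219) 920 [[0.6387, -0.3528], [0.4733, -0.5143], [0.4012, -0.3908], [0.5584, -0.2406]] [ 0.51789854 -0.37462986]
wedge [0.39  0.038 0.022]
spool [ 0.723 -0.244  0.07 ]
weight [ 0.784 -0.167  0.03 ]
jar [0.736 0.239 0.085]
tin [0.781 0.111 0.03 ]
hamhead [0.592 0.369 0.02 ]
hamend [0.354 0.325 0.02 ]
blue1 [ 0.312 -0.272  0.09 ]
blue2 [ 0.299 -0.453  0.09 ]
```

```bash
cat >> h.py <<'E'
def go(x,y,z,yaw):
    s=state();p=np.array(s["ee_pos"]);o=np.array(s["orientation"]);a=o[2]
    d=np.array([x,y,z])-p;b=yaw
    t=[d[0]*np.cos(b)+d[1]*np.sin(b),d[0]*np.sin(b)-d[1]*np.cos(b),-d[2]]
    print("t",round(s["clock"],2),"p",p.round(4),"o",o.round(3),"F",np.round(s["wrist_force"],1),"gap",round(s["finger_gap"],4),"grip",round(s["gripper_force"],1))
    print(" after turn",round((a-yaw)/.5,3),"units; then shift units",(np.array(t)/.03).round(2))
E
python3 -c "
from h import *
import station;print([k for k in dir(station) if not k.startswith('_')],getattr(station,'tip_extent',None))
go(.569,-.352,.2,.085)"
```

```text
['PlanningError', 'camera', 'finish_job', 'state', 'tip_extent'] 0.014
t 0.4 p [ 0.1702 -0.6013  0.2193] o [-3.141  0.     0.276] F [-0.3  0.3 -1. ] gap 0.0937 grip 0.0
 after turn 0.382 units; then shift units [13.95 -7.15  0.64]
```

Call:
move_arm:
  commands:
    - {"xyz": [0, 0, 0], "roll": 0.19}
    - {"xyz": [0.4, -0.2, 0], "roll": 0.19}
    - {"xyz": [0.8, -0.41, 0], "roll": 0}
    - {"xyz": [0.8, -0.41, 0], "roll": 0}
    - {"xyz": [0.8, -0.41, 0], "roll": 0}
    - {"xyz": [0.8, -0.41, 0], "roll": 0}
    - {"xyz": [0.8, -0.41, 0], "roll": 0}
    - {"xyz": [0.8, -0.41, 0], "roll": 0}
    - {"xyz": [0.8, -0.41, 0], "roll": 0}
    - {"xyz": [0.8, -0.41, 0], "roll": 0}
  fingers: 1
  squeeze: 60

```text
clock: 1.65
ee_pos: [0.3645, -0.4783, 0.2195]
orientation: [-3.142, 0.0, 0.086]
wrist_force: [-0.6, -0.5, -0.2]
finger_gap: 0.0942
gripper_force: 0.0
```

```bash
python3 -c "
from h import *
go(.569,-.352,.2,.085)"
```

```text
t 1.65 p [ 0.3645 -0.4783  0.2195] o [-3.142  0.     0.086] F [-0.6 -0.5 -0.2] gap 0.0942 grip 0.0
 after turn 0.002 units; then shift units [ 7.15 -3.62  0.65]
```

Call:
move_arm:
  commands:
    - {"xyz": [0.8, -0.4, 0], "roll": 0}
    - {"xyz": [0.8, -0.4, 0], "roll": 0}
    - {"xyz": [0.8, -0.4, 0], "roll": 0}
    - {"xyz": [0.8, -0.4, 0], "roll": 0}
    - {"xyz": [0.8, -0.4, 0], "roll": 0}
    - {"xyz": [0.8, -0.4, 0.4], "roll": 0}
    - {"xyz": [0.8, -0.4, 0.4], "roll": 0}
    - {"xyz": [0.8, -0.4, 0.6], "roll": 0}
    - {"xyz": [0.75, -0.42, 0.8], "roll": 0}
    - {"xyz": [0, 0, 0.4], "roll": 0}

```text
clock: 2.9
ee_pos: [0.5692, -0.3502, 0.1399]
orientation: [-3.14, 0.001, 0.089]
wrist_force: [-0.1, -0.8, 0.2]
finger_gap: 0.0937
gripper_force: 0.0
```

```bash
python3 - <<'E'
from h import *
go(.569,-.352,.071,.085)
t=camera("top")["frame"];s=camera("side")["frame"]
cv2.imwrite("pics/c2.png",np.hstack([crop(t,405,140,80,100,5),crop(s,340,90,80,100,5)]))
E
```

```text
t 2.9 p [ 0.5692 -0.3502  0.1399] o [-3.14e+00  1.00e-03  8.90e-02] F [-0.1 -0.8  0.2] gap 0.0937 grip 0.0
 after turn 0.007 units; then shift units [-0.01  0.06  2.3 ]
```

View pics/c2.png

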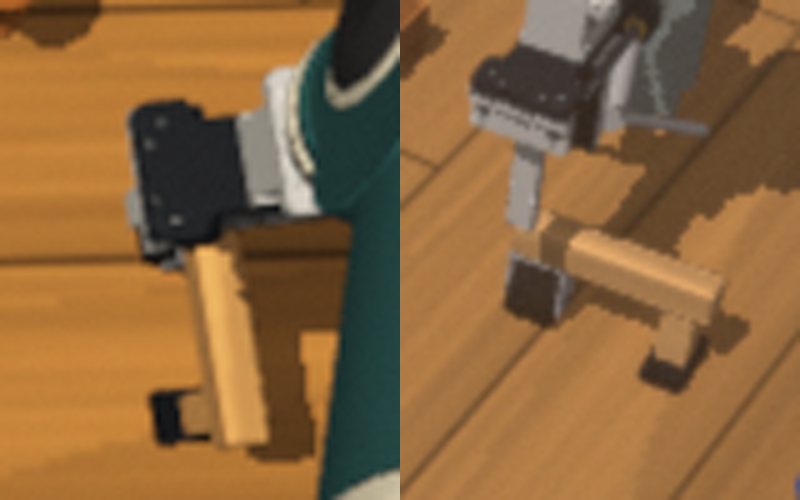

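The fingers straddle the bar's roller end, at about side crop (525,220), and look aligned. I go down and grip.

Call:
move_arm:
  commands:
    - {"xyz": [0, 0.06, 0.3], "roll": 0}
    - {"xyz": [0, 0, 0.4], "roll": 0}
    - {"xyz": [0, 0, 0.4], "roll": 0}
    - {"xyz": [0, 0, 0.4], "roll": 0}
    - {"xyz": [0, 0, 0.4], "roll": 0}
    - {"xyz": [0, 0, 0.3], "roll": 0}
    - {"xyz": [0, 0, 0.1], "roll": 0}
    - {"xyz": [0, 0, 0], "roll": 0}
    - {"xyz": [0, 0, 0], "roll": 0}
    - {"xyz": [0, 0, 0], "roll": 0}

```text
clock: 4.25
ee_pos: [0.5685, -0.3541, 0.0728]
orientation: [3.141, -0.0, 0.086]
wrist_force: [0.1, 0.8, 0.3]
finger_gap: 0.0941
gripper_force: 0.0
```

Call:
move_arm:
  commands:
    - {"xyz": [0, 0, 0], "roll": 0}
    - {"xyz": [0, 0, 0], "roll": 0}
    - {"xyz": [0, 0, 0], "roll": 0}
    - {"xyz": [0, 0, 0], "roll": 0}
    - {"xyz": [0, 0, 0], "roll": 0}
    - {"xyz": [0, 0, 0], "roll": 0}
    - {"xyz": [0, 0, 0], "roll": 0}
    - {"xyz": [0, 0, 0], "roll": 0}
    - {"xyz": [0, 0, 0], "roll": 0}
    - {"xyz": [0, 0, 0], "roll": 0}
  fingers: 0
  squeeze: 60

```text
clock: 5.5
ee_pos: [0.5684, -0.354, 0.0724]
orientation: [-3.142, -0.0, 0.086]
wrist_force: [0.8, -0.9, -0.2]
finger_gap: 0.0258
gripper_force: 60.0
```

Call:
move_arm:
  commands:
    - {"xyz": [0, 0, -0.3], "roll": 0}
    - {"xyz": [0, 0, -0.6], "roll": 0}
    - {"xyz": [0, 0, -0.7], "roll": 0}
    - {"xyz": [0, 0, -0.7], "roll": 0}
    - {"xyz": [0, 0, -0.4], "roll": -0.12}
    - {"xyz": [0, -0.3, 0], "roll": -0.1}
    - {"xyz": [0, -0.6, 0], "roll": 0}
    - {"xyz": [0, -0.6, 0], "roll": 0}
    - {"xyz": [0, -0.4, 0], "roll": 0}
    - {"xyz": [0, -0.2, 0], "roll": 0}

```text
clock: 6.75
ee_pos: [0.5565, -0.2911, 0.1534]
orientation: [-3.141, 0.0, 0.196]
wrist_force: [-0.0, -0.7, -4.9]
finger_gap: 0.0257
gripper_force: 60.0
```

```bash
python3 - <<'E'
from h import *
print(state()["moment"])
go(.5185,-.0484,.1524,.197)
s=camera("side");f=s["frame"].astype(int)
g=[(.516-.005,0)]
cv2.imwrite("pics/c3.png",np.hstack([crop(s["frame"],300,80,130,100,5)]))
E
```

```text
[ 0.05292037 -0.21296653  0.01187831]
t 6.75 p [ 0.5565 -0.2911  0.1534] o [-3.141  0.     0.196] F [-0.  -0.7 -4.9] gap 0.0257 grip 60.0
 after turn -0.001 units; then shift units [ 0.34 -8.18  0.03]
```

View pics/c3.png

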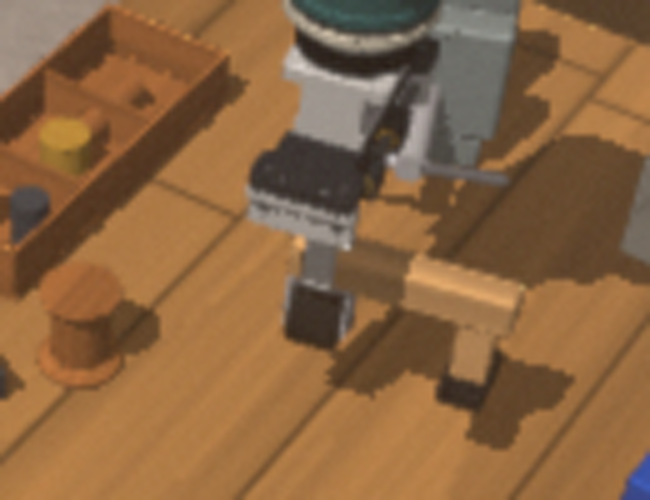

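The press hangs level in the grip. Its roller is at about crop (318,315) and its pad at (468,390). I carry it to the right end of the strip.

Call:
move_arm:
  commands:
    - {"xyz": [0, -0.5, 0], "roll": 0}
    - {"xyz": [0.05, -0.9, 0], "roll": 0}
    - {"xyz": [0.05, -1, 0], "roll": 0}
    - {"xyz": [0.05, -1, 0], "roll": 0}
    - {"xyz": [0.05, -1, 0], "roll": 0}
    - {"xyz": [0.05, -1, 0], "roll": 0}
    - {"xyz": [0.05, -1, 0], "roll": 0}
    - {"xyz": [0.04, -1, 0], "roll": 0}
    - {"xyz": [0, -0.6, 0], "roll": 0}
    - {"xyz": [0, -0.18, 0], "roll": 0}

```text
clock: 8.05
ee_pos: [0.5186, -0.0488, 0.1535]
orientation: [3.142, -0.0, 0.197]
wrist_force: [0.0, -0.7, -3.4]
finger_gap: 0.0255
gripper_force: 60.0
```

```bash
python3 - <<'E'
from h import *
go(.5185,-.0484,.122,.197)
t=camera("top")["frame"];s=camera("side")["frame"]
cv2.imwrite("pics/c4.png",np.hstack([crop(t,255,140,100,120,4),crop(s,265,140,100,120,4)]))
E
```

```text
t 8.05 p [ 0.5186 -0.0488  0.1535] o [ 3.142 -0.     0.197] F [ 0.  -0.7 -3.4] gap 0.0255 grip 60.0
 after turn -0.001 units; then shift units [-0.   -0.01  1.05]
```

View pics/c4.png

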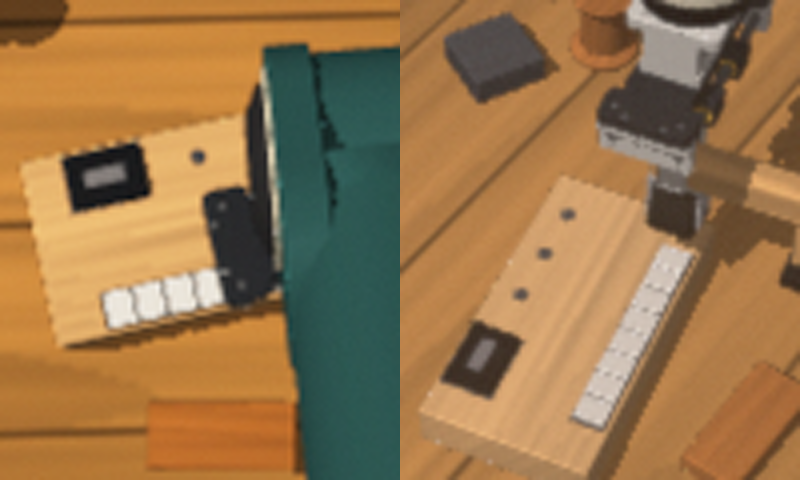

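The roller hangs over the right end of the strip, at side crop (675,210), and the strip line agrees with the estimate. I press down in small steps.

Call:
move_arm:
  commands:
    - {"xyz": [0, 0, 0.3], "roll": 0}
    - {"xyz": [0, 0, 0.4], "roll": 0}
    - {"xyz": [0, 0, 0.3], "roll": 0}
    - {"xyz": [0, 0, 0.1], "roll": 0}
    - {"xyz": [0, 0, 0.1], "roll": 0}
    - {"xyz": [0, 0, 0.05], "roll": 0}
    - {"xyz": [0, 0, 0.05], "roll": 0}
    - {"xyz": [0, 0, 0], "roll": 0}
    - {"xyz": [0, 0, 0], "roll": 0}
    - {"xyz": [0, 0, 0], "roll": 0}

```text
clock: 9.4
ee_pos: [0.5188, -0.0495, 0.1145]
orientation: [-3.142, -0.0, 0.196]
wrist_force: [-2.9, -1.2, 1.0]
finger_gap: 0.0257
gripper_force: 60.0
```

Call:
move_arm:
  commands:
    - {"xyz": [0, 0, 0.03], "roll": 0}
    - {"xyz": [0, 0, 0.03], "roll": 0}
    - {"xyz": [0, 0, 0.02], "roll": 0}
    - {"xyz": [0, 0, 0.02], "roll": 0}
    - {"xyz": [0, 0, 0], "roll": 0}
    - {"xyz": [0, 0, 0], "roll": 0}
    - {"xyz": [0, 0, 0], "roll": 0}
    - {"xyz": [0, 0, 0], "roll": 0}
    - {"xyz": [0, 0, 0], "roll": 0}
    - {"xyz": [0, 0, 0], "roll": 0}

```text
clock: 10.65
ee_pos: [0.5195, -0.0498, 0.1132]
orientation: [3.141, -0.001, 0.196]
wrist_force: [-11.4, -1.1, 35.4]
finger_gap: 0.0257
gripper_force: 60.0
```

Call:
move_arm:
  commands:
    - {"xyz": [0, -0.1, -0.02], "roll": 0}
    - {"xyz": [0, -0.2, 0], "roll": 0}
    - {"xyz": [0, -0.2, 0], "roll": 0}
    - {"xyz": [0, -0.2, 0], "roll": 0}
    - {"xyz": [0, -0.2, 0], "roll": 0}
    - {"xyz": [0, -0.2, 0], "roll": 0}
    - {"xyz": [0, -0.2, 0], "roll": 0}
    - {"xyz": [0, -0.2, 0], "roll": 0}
    - {"xyz": [0, -0.2, 0], "roll": 0}
    - {"xyz": [0, -0.2, 0], "roll": 0}

```text
clock: 11.9
ee_pos: [0.5084, 0.0056, 0.1134]
orientation: [3.14, -0.001, 0.195]
wrist_force: [-8.3, -6.7, 27.6]
finger_gap: 0.0258
gripper_force: 60.0
```

Call:
move_arm:
  commands:
    - {"xyz": [0, -0.2, 0], "roll": 0}
    - {"xyz": [0, -0.2, 0], "roll": 0}
    - {"xyz": [0, -0.2, 0], "roll": 0}
    - {"xyz": [0, -0.2, 0], "roll": 0}
    - {"xyz": [0, -0.2, 0], "roll": 0}
    - {"xyz": [0, -0.2, 0], "roll": 0}
    - {"xyz": [0, -0.2, 0], "roll": 0}
    - {"xyz": [0, -0.2, 0], "roll": 0}
    - {"xyz": [0, -0.2, 0], "roll": 0}
    - {"xyz": [0, -0.2, 0], "roll": 0}

```text
clock: 13.15
ee_pos: [0.4967, 0.0653, 0.1134]
orientation: [3.141, -0.001, 0.196]
wrist_force: [-7.7, -8.7, 29.5]
finger_gap: 0.0257
gripper_force: 60.0
```

```bash
python3 - <<'E'
from h import *
go(.4855,.1164,.1135,.197)
E
```

```text
t 13.15 p [0.4967 0.0653 0.1134] o [ 3.141e+00 -1.000e-03  1.960e-01] F [-7.7 -8.7 29.5] gap 0.0257 grip 60.0
 after turn -0.003 units; then shift units [-0.03 -1.74 -0.  ]
```

Call:
move_arm:
  commands:
    - {"xyz": [0, -0.2, 0], "roll": 0}
    - {"xyz": [0, -0.2, 0], "roll": 0}
    - {"xyz": [0, -0.2, 0], "roll": 0}
    - {"xyz": [0, -0.2, 0], "roll": 0}
    - {"xyz": [0, -0.2, 0], "roll": 0}
    - {"xyz": [0, -0.2, 0], "roll": 0}
    - {"xyz": [0, -0.2, 0], "roll": 0}
    - {"xyz": [0, -0.2, 0], "roll": 0}
    - {"xyz": [0, -0.13, 0], "roll": 0}
    - {"xyz": [0, 0, 0], "roll": 0}

```text
clock: 14.4
ee_pos: [0.4864, 0.117, 0.1133]
orientation: [-3.141, -0.001, 0.196]
wrist_force: [-9.4, -0.1, 27.3]
finger_gap: 0.0257
gripper_force: 60.0
```

The height and force stayed steady the whole way. I lift, check the strip, and carry the press to a stand spot right of the board.

Call:
move_arm:
  commands:
    - {"xyz": [0, 0, -0.1], "roll": 0}
    - {"xyz": [0, 0, -0.4], "roll": 0}
    - {"xyz": [0, 0, -0.5], "roll": 0}
    - {"xyz": [0, 0.2, -0.4], "roll": 0}
    - {"xyz": [0.05, 0.6, 0], "roll": 0}
    - {"xyz": [0.05, 0.9, 0], "roll": 0}
    - {"xyz": [0.05, 1, 0], "roll": 0}
    - {"xyz": [0.05, 1, 0], "roll": 0}
    - {"xyz": [0.05, 1, 0], "roll": 0}
    - {"xyz": [0.05, 1, 0], "roll": 0}

```text
clock: 15.65
ee_pos: [0.5283, -0.0512, 0.1547]
orientation: [3.142, -0.0, 0.195]
wrist_force: [0.4, -0.0, -4.1]
finger_gap: 0.0256
gripper_force: 60.0
```

Call:
move_arm:
  commands:
    - {"xyz": [0.05, 1, 0], "roll": 0}
    - {"xyz": [0.05, 1, 0], "roll": 0}
    - {"xyz": [0, 1, 0], "roll": 0}
    - {"xyz": [0, 1, 0], "roll": 0}
    - {"xyz": [0, 1, 0], "roll": 0}
    - {"xyz": [0, 0.8, 0], "roll": 0}
    - {"xyz": [0, 0.5, 0], "roll": 0}
    - {"xyz": [0, 0.2, 0], "roll": 0}
    - {"xyz": [0, 0, 0], "roll": 0}
    - {"xyz": [0, 0, 0], "roll": 0}

```text
clock: 16.9
ee_pos: [0.569, -0.2394, 0.1541]
orientation: [-3.141, -0.0, 0.197]
wrist_force: [-0.4, -0.1, -4.8]
finger_gap: 0.0258
gripper_force: 60.0
```

```bash
python3 - <<'E'
from h import *
print(state()["moment"])
go(.57,-.24,.0725,.197)
t=camera("top")["frame"];s=camera("side")["frame"]
cv2.imwrite("pics/c5.png",np.hstack([crop(s,265,180,80,90,5),crop(s,320,100,80,90,5)]))
E
```

```text
[ 0.03884285 -0.23735403 -0.0070781 ]
t 16.9 p [ 0.569  -0.2394  0.1541] o [-3.141 -0.     0.197] F [-0.4 -0.1 -4.8] gap 0.0258 grip 60.0
 after turn -0.0 units; then shift units [0.03 0.02 2.72]
```

View pics/c5.png

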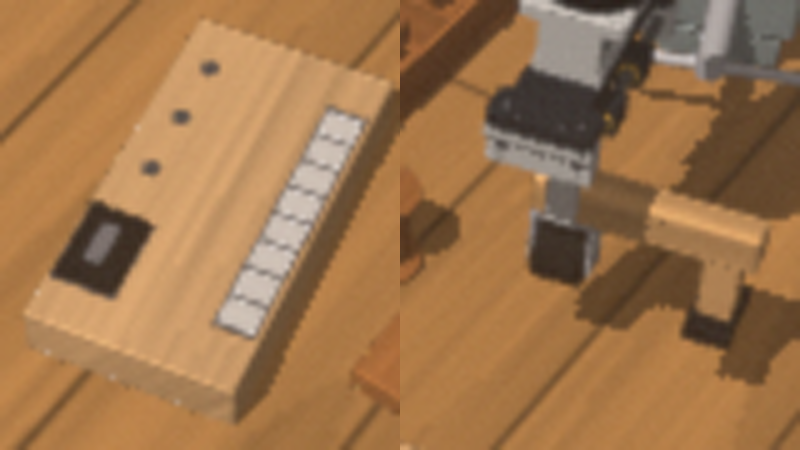

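The strip looks evenly flush, with its near end at crop (240,325), and the press is still level. I lower it to the bench and let go.

Call:
move_arm:
  commands:
    - {"xyz": [0, 0, 0.3], "roll": 0}
    - {"xyz": [0, 0, 0.6], "roll": 0}
    - {"xyz": [0, 0, 0.6], "roll": 0}
    - {"xyz": [0, 0, 0.6], "roll": 0}
    - {"xyz": [0, 0, 0.35], "roll": 0}
    - {"xyz": [0, 0, 0.1], "roll": 0}
    - {"xyz": [0, 0, 0.06], "roll": 0}
    - {"xyz": [0, 0, 0.04], "roll": 0}
    - {"xyz": [0, 0, 0], "roll": 0}
    - {"xyz": [0, 0, 0], "roll": 0}

```text
clock: 18.25
ee_pos: [0.569, -0.2405, 0.0748]
orientation: [3.141, -0.0, 0.196]
wrist_force: [0.4, -0.5, -4.4]
finger_gap: 0.0255
gripper_force: 60.0
```

Call:
move_arm:
  commands:
    - {"xyz": [0, 0, 0.03], "roll": 0}
    - {"xyz": [0, 0, 0.03], "roll": 0}
    - {"xyz": [0, 0, 0.02], "roll": 0}
    - {"xyz": [0, 0, 0.01], "roll": 0}
    - {"xyz": [0, 0, 0], "roll": 0}
    - {"xyz": [0, 0, 0], "roll": 0}
    - {"xyz": [0, 0, 0], "roll": 0}
    - {"xyz": [0, 0, 0], "roll": 0}
    - {"xyz": [0, 0, 0], "roll": 0}
    - {"xyz": [0, 0, 0], "roll": 0}

```text
clock: 19.5
ee_pos: [0.5691, -0.2406, 0.0724]
orientation: [3.141, -0.0, 0.196]
wrist_force: [-3.3, 0.4, 6.0]
finger_gap: 0.0258
gripper_force: 60.0
```

Call:
move_arm:
  commands:
    - {"xyz": [0, 0, 0], "roll": 0}
    - {"xyz": [0, 0, 0], "roll": 0}
    - {"xyz": [0, 0, 0], "roll": 0}
    - {"xyz": [0, 0, 0], "roll": 0}
    - {"xyz": [0, 0, 0], "roll": 0}
    - {"xyz": [0, 0, 0], "roll": 0}
    - {"xyz": [0, 0, 0], "roll": 0}
    - {"xyz": [0, 0, 0], "roll": 0}
    - {"xyz": [0, 0, 0], "roll": 0}
    - {"xyz": [0, 0, 0], "roll": 0}
  fingers: 0.9

```text
clock: 20.75
ee_pos: [0.5689, -0.2404, 0.0718]
orientation: [-3.142, 0.0, 0.196]
wrist_force: [-0.6, 0.5, 0.6]
finger_gap: 0.0848
gripper_force: 0.0
```

Call:
move_arm:
  commands:
    - {"xyz": [0, 0, -0.1], "roll": 0}
    - {"xyz": [-0.3, 0, 0], "roll": 0}
    - {"xyz": [-0.6, 0, 0], "roll": 0}
    - {"xyz": [-0.7, 0, 0], "roll": 0}
    - {"xyz": [-0.7, 0, 0], "roll": 0}
    - {"xyz": [-0.7, 0, 0], "roll": 0}
    - {"xyz": [-0.5, 0, 0], "roll": 0}
    - {"xyz": [-0.17, 0, 0.1], "roll": 0}
    - {"xyz": [0, 0, 0], "roll": 0}
    - {"xyz": [0, 0, 0], "roll": 0}

```text
clock: 22.0
ee_pos: [0.4615, -0.2616, 0.0718]
orientation: [-3.141, -0.0, 0.196]
wrist_force: [-0.1, 0.1, -0.1]
finger_gap: 0.0842
gripper_force: 0.0
```

```bash
python3 - <<'E'
from h import *
c=camera("top");s=camera("side")
R=np.array([.5691,-.2406]);ux=np.array([np.cos(.196),np.sin(.196)]);P=R-.11*ux
go(P[0],P[1],.0724,.196)
cv2.imwrite("pics/c6.png",np.hstack([crop(c["frame"],385,160,75,90,5),crop(s["frame"],320,110,80,90,5)]))
print("top px roller/pad grip expected",[(proj(c,[*q,.09])-[385,160])*5 for q in(R,P)])
E
```

```text
t 22.1 p [ 0.4614 -0.2616  0.0718] o [-3.141 -0.     0.196] F [-0.4 -0.3  0.1] gap 0.0843 grip 0.0
 after turn 0.001 units; then shift units [-0.01  0.01 -0.02]
top px roller/pad grip expected [array([111.92451509, 113.84219055]), array([160.80559365, 303.32002226])]
```

View pics/c6.png

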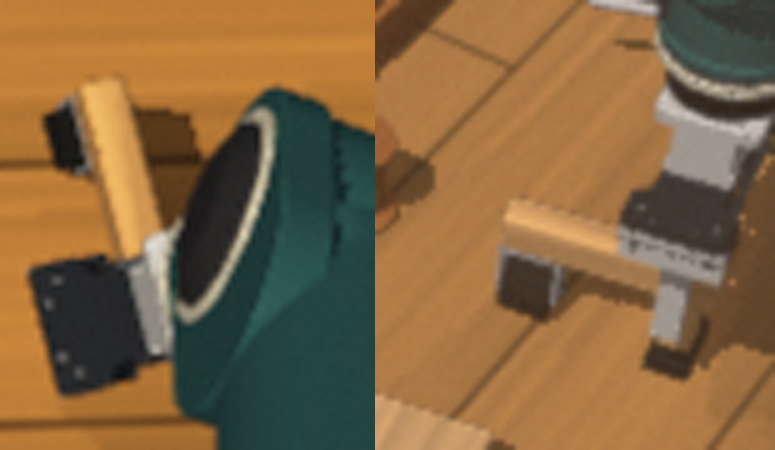

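The press stands and the fingers straddle the bar above the pad, at crop (670,310). I grip and lift.

Call:
move_arm:
  commands:
    - {"xyz": [0, 0, 0], "roll": 0}
    - {"xyz": [0, 0, 0], "roll": 0}
    - {"xyz": [0, 0, 0], "roll": 0}
    - {"xyz": [0, 0, 0], "roll": 0}
    - {"xyz": [0, 0, 0], "roll": 0}
    - {"xyz": [0, 0, 0], "roll": 0}
    - {"xyz": [0, 0, 0], "roll": 0}
    - {"xyz": [0, 0, 0], "roll": 0}
    - {"xyz": [0, 0, 0], "roll": 0}
    - {"xyz": [0, 0, 0], "roll": 0}
  fingers: 0
  squeeze: 60

```text
clock: 23.35
ee_pos: [0.4609, -0.2619, 0.0718]
orientation: [-3.141, 0.0, 0.196]
wrist_force: [-0.3, -0.9, -1.5]
finger_gap: 0.0258
gripper_force: 60.0
```

Call:
move_arm:
  commands:
    - {"xyz": [0, 0, -0.3], "roll": 0}
    - {"xyz": [0, 0, -0.6], "roll": 0}
    - {"xyz": [0, 0, -0.7], "roll": 0}
    - {"xyz": [0, 0, -0.7], "roll": 0}
    - {"xyz": [0, 0, -0.5], "roll": 0}
    - {"xyz": [0, 0, 0], "roll": 0}
    - {"xyz": [0, 0, 0], "roll": 0}
    - {"xyz": [0, 0, 0], "roll": 0}
    - {"xyz": [0, 0, 0], "roll": 0}
    - {"xyz": [0, 0, 0], "roll": 0}

```text
clock: 24.6
ee_pos: [0.4608, -0.2618, 0.1556]
orientation: [-3.141, 0.0, 0.196]
wrist_force: [1.0, -0.2, -4.4]
finger_gap: 0.0254
gripper_force: 60.0
```

```bash
python3 - <<'E'
from h import *
print(state()["moment"])
go(.5825,.121,.155,.197)
E
```

```text
[-0.02345947  0.26401981  0.00601081]
t 24.6 p [ 0.4608 -0.2618  0.1556] o [-3.141  0.     0.196] F [ 1.  -0.2 -4.4] gap 0.0254 grip 60.0
 after turn -0.002 units; then shift units [  6.48 -11.72   0.02]
```

Call:
move_arm:
  commands:
    - {"xyz": [0.2, -0.4, 0], "roll": 0}
    - {"xyz": [0.4, -0.7, 0], "roll": 0}
    - {"xyz": [0.5, -0.9, 0], "roll": 0}
    - {"xyz": [0.5, -0.9, 0], "roll": 0}
    - {"xyz": [0.5, -0.9, 0], "roll": 0}
    - {"xyz": [0.5, -0.9, 0], "roll": 0}
    - {"xyz": [0.5, -0.9, 0], "roll": 0}
    - {"xyz": [0.5, -0.9, 0], "roll": 0}
    - {"xyz": [0.5, -0.9, 0], "roll": 0}
    - {"xyz": [0.5, -0.9, 0], "roll": 0}

```text
clock: 25.85
ee_pos: [0.5478, 0.0113, 0.1559]
orientation: [-3.141, 0.0, 0.196]
wrist_force: [-1.1, 0.3, -3.9]
finger_gap: 0.0252
gripper_force: 60.0
```

Call:
move_arm:
  commands:
    - {"xyz": [0.5, -0.9, 0], "roll": 0}
    - {"xyz": [0.5, -0.9, 0], "roll": 0}
    - {"xyz": [0.5, -0.9, 0], "roll": 0}
    - {"xyz": [0.3, -0.5, 0], "roll": 0}
    - {"xyz": [0.08, -0.22, 0], "roll": 0}
    - {"xyz": [0, 0, 0], "roll": 0}
    - {"xyz": [0, 0, 0], "roll": 0}
    - {"xyz": [0, 0, 0], "roll": 0}
    - {"xyz": [0, 0, 0], "roll": 0}
    - {"xyz": [0, 0, 0], "roll": 0}

```text
clock: 27.1
ee_pos: [0.5832, 0.1206, 0.1559]
orientation: [-3.142, -0.0, 0.196]
wrist_force: [0.9, 0.6, -4.3]
finger_gap: 0.0256
gripper_force: 60.0
```

```bash
python3 - <<'E'
from h import *
go(.5825,.121,.123,.197)
c=camera("top");s=camera("side")
cv2.imwrite("pics/c7.png",np.hstack([crop(c["frame"],235,110,75,110,5),crop(s["frame"],220,160,80,110,5)]))
E
```

```text
t 27.1 p [0.5832 0.1206 0.1559] o [-3.142 -0.     0.196] F [ 0.9  0.6 -4.3] gap 0.0256 grip 60.0
 after turn -0.003 units; then shift units [-0.02 -0.02  1.1 ]
```

View pics/c7.png

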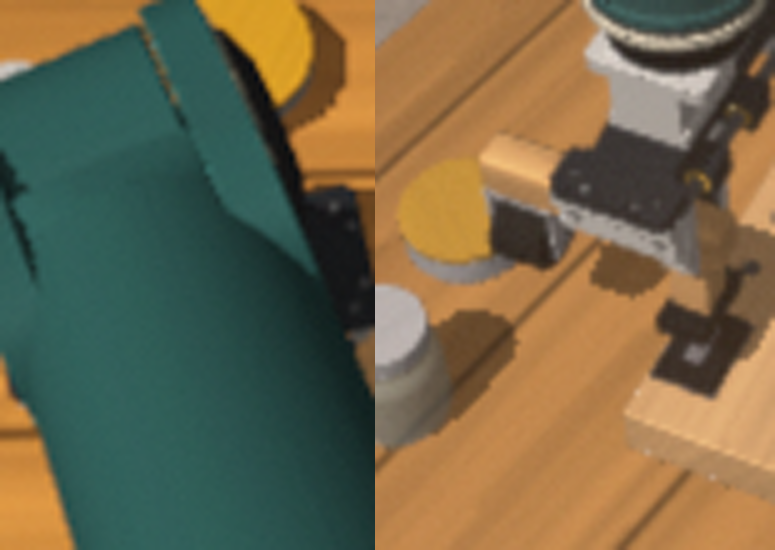

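The pad hangs above the clip, at side crop (700,330), and the roller at (525,235) is clear of the tin and the jar. I press straight down.

Call:
move_arm:
  commands:
    - {"xyz": [0, 0, 0.3], "roll": 0}
    - {"xyz": [0, 0, 0.4], "roll": 0}
    - {"xyz": [0, 0, 0.3], "roll": 0}
    - {"xyz": [0, 0, 0.1], "roll": 0}
    - {"xyz": [0, 0, 0.1], "roll": 0}
    - {"xyz": [0, 0, 0.1], "roll": 0}
    - {"xyz": [0, 0, 0.1], "roll": 0}
    - {"xyz": [0, 0, 0.02], "roll": 0}
    - {"xyz": [0, 0, 0], "roll": 0}
    - {"xyz": [0, 0, 0], "roll": 0}

```text
clock: 28.45
ee_pos: [0.5833, 0.1209, 0.1138]
orientation: [3.142, -0.0, 0.196]
wrist_force: [-4.0, -0.6, 4.9]
finger_gap: 0.0257
gripper_force: 60.0
```

Call:
move_arm:
  commands:
    - {"xyz": [0, 0, 0.03], "roll": 0}
    - {"xyz": [0, 0, 0.03], "roll": 0}
    - {"xyz": [0, 0, 0.02], "roll": 0}
    - {"xyz": [0, 0, 0.02], "roll": 0}
    - {"xyz": [0, 0, 0], "roll": 0}
    - {"xyz": [0, 0, 0], "roll": 0}
    - {"xyz": [0, 0, 0], "roll": 0}
    - {"xyz": [0, 0, 0], "roll": 0}
    - {"xyz": [0, 0, 0], "roll": 0}
    - {"xyz": [0, 0, 0], "roll": 0}

```text
clock: 29.7
ee_pos: [0.5841, 0.121, 0.113]
orientation: [3.141, -0.003, 0.196]
wrist_force: [-13.4, -3.9, 38.1]
finger_gap: 0.0257
gripper_force: 60.0
```

The clip is home: 38 N with no further travel, at the expected height. I take the press back to the stand spot.

Call:
move_arm:
  commands:
    - {"xyz": [0, 0, -0.1], "roll": 0}
    - {"xyz": [0, 0, -0.4], "roll": 0}
    - {"xyz": [0, 0, -0.6], "roll": 0}
    - {"xyz": [0, 0, -0.4], "roll": 0}
    - {"xyz": [-0.2, 0.4, 0], "roll": 0}
    - {"xyz": [-0.4, 0.7, 0], "roll": 0}
    - {"xyz": [-0.5, 0.9, 0], "roll": 0}
    - {"xyz": [-0.5, 0.9, 0], "roll": 0}
    - {"xyz": [-0.5, 0.9, 0], "roll": 0}
    - {"xyz": [-0.5, 0.9, 0], "roll": 0}

```text
clock: 30.95
ee_pos: [0.533, -0.0346, 0.1548]
orientation: [3.142, 0.001, 0.195]
wrist_force: [-0.5, -0.8, -3.3]
finger_gap: 0.0255
gripper_force: 60.0
```

Call:
move_arm:
  commands:
    - {"xyz": [-0.5, 0.9, 0], "roll": 0}
    - {"xyz": [-0.5, 0.9, 0], "roll": 0}
    - {"xyz": [-0.5, 0.9, 0], "roll": 0}
    - {"xyz": [-0.5, 0.9, 0], "roll": 0}
    - {"xyz": [-0.5, 0.9, 0], "roll": 0}
    - {"xyz": [-0.5, 0.9, 0], "roll": 0}
    - {"xyz": [-0.5, 0.9, 0], "roll": 0}
    - {"xyz": [-0.3, 0.5, 0], "roll": 0}
    - {"xyz": [-0.08, 0.22, 0], "roll": 0}
    - {"xyz": [0, 0, 0], "roll": 0}

```text
clock: 32.2
ee_pos: [0.4611, -0.2615, 0.1551]
orientation: [-3.141, -0.0, 0.196]
wrist_force: [0.3, -0.4, -3.8]
finger_gap: 0.0255
gripper_force: 60.0
```

```bash
python3 - <<'E'
from h import *
go(.461,-.262,.0718,.197)
E
```

```text
t 32.2 p [ 0.4611 -0.2615  0.1551] o [-3.141 -0.     0.196] F [ 0.3 -0.4 -3.8] gap 0.0255 grip 60.0
 after turn -0.002 units; then shift units [-0.    0.02  2.78]
```

Call:
move_arm:
  commands:
    - {"xyz": [0, 0, 0.3], "roll": 0}
    - {"xyz": [0, 0, 0.6], "roll": 0}
    - {"xyz": [0, 0, 0.6], "roll": 0}
    - {"xyz": [0, 0, 0.6], "roll": 0}
    - {"xyz": [0, 0, 0.35], "roll": 0}
    - {"xyz": [0, 0, 0.15], "roll": 0}
    - {"xyz": [0, 0, 0.08], "roll": 0}
    - {"xyz": [0, 0, 0.06], "roll": 0}
    - {"xyz": [0, 0, 0.03], "roll": 0}
    - {"xyz": [0, 0, 0], "roll": 0}

```text
clock: 33.45
ee_pos: [0.461, -0.262, 0.0724]
orientation: [3.141, -0.0, 0.196]
wrist_force: [-1.0, -0.5, -1.1]
finger_gap: 0.0255
gripper_force: 60.0
```

Light contact. A hair lower, then let go and rise.

Call:
move_arm:
  commands:
    - {"xyz": [0, 0, 0.02], "roll": 0}
    - {"xyz": [0, 0, 0], "roll": 0}
    - {"xyz": [0, 0, 0], "roll": 0}
    - {"xyz": [0, 0, 0], "roll": 0}
    - {"xyz": [0, 0, 0], "roll": 0}
    - {"xyz": [0, 0, 0], "roll": 0}
    - {"xyz": [0, 0, 0], "roll": 0}
    - {"xyz": [0, 0, 0], "roll": 0}
    - {"xyz": [0, 0, 0], "roll": 0}
    - {"xyz": [0, 0, 0], "roll": 0}

```text
clock: 34.7
ee_pos: [0.4608, -0.2622, 0.0718]
orientation: [3.141, -0.0, 0.195]
wrist_force: [-4.6, -0.9, 4.7]
finger_gap: 0.0257
gripper_force: 60.0
```

Call:
move_arm:
  commands:
    - {"xyz": [0, 0, 0], "roll": 0}
    - {"xyz": [0, 0, 0], "roll": 0}
    - {"xyz": [0, 0, 0], "roll": 0}
    - {"xyz": [0, 0, 0], "roll": 0}
    - {"xyz": [0, 0, 0], "roll": 0}
    - {"xyz": [0, 0, 0], "roll": 0}
    - {"xyz": [0, 0, 0], "roll": 0}
    - {"xyz": [0, 0, 0], "roll": 0}
    - {"xyz": [0, 0, 0], "roll": 0}
    - {"xyz": [0, 0, 0], "roll": 0}
  fingers: 0.9

```text
clock: 35.95
ee_pos: [0.4609, -0.2619, 0.0715]
orientation: [-3.142, 0.0, 0.196]
wrist_force: [-0.8, 0.2, 0.4]
finger_gap: 0.0849
gripper_force: 0.0
```

Call:
move_arm:
  commands:
    - {"xyz": [0, 0, -0.2], "roll": 0}
    - {"xyz": [0, 0, -0.4], "roll": 0}
    - {"xyz": [0, 0, -0.7], "roll": 0}
    - {"xyz": [0, 0, -0.9], "roll": 0}
    - {"xyz": [0, 0, -0.9], "roll": 0}
    - {"xyz": [0, 0, -0.9], "roll": 0}
    - {"xyz": [0, 0, -0.7], "roll": 0}
    - {"xyz": [0, 0, -0.4], "roll": 0}
    - {"xyz": [0, 0, 0], "roll": 0}
    - {"xyz": [0, 0, 0], "roll": 0}

```text
clock: 37.2
ee_pos: [0.4606, -0.2617, 0.2238]
orientation: [-3.141, 0.001, 0.196]
wrist_force: [-0.5, 0.4, 0.6]
finger_gap: 0.0846
gripper_force: 0.0
```

```bash
python3 - <<'E'
from h import *
c=camera("top");s=camera("side")
cv2.imwrite("pics/c8.png",np.hstack([crop(c["frame"],255,155,75,100,5)[:500],crop(s["frame"],265,140,80,100,5)])[:, :])
cv2.imwrite("pics/c9.png",crop(s["frame"],200,100,220,160,3))
E
```

```text
(no output)
```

View pics/c9.png

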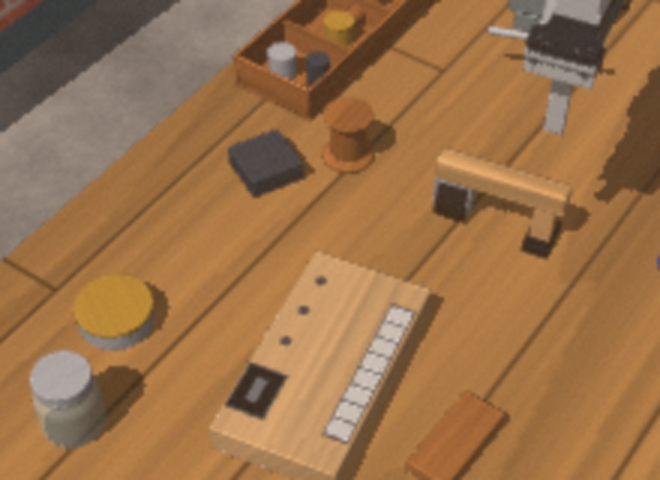

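The press stands upright clear of the board at (500,200). The strip and the clip at (255,390) look flush, and the bystanders are in place.

```bash
python3 -c "
from station import *
print(finish_job())"
```

```text
the job is handed in; nothing more can be done
None
```

The job is handed in at about 37 s: roller height and force stayed steady along the whole strip, the clip stopped at its home height under 38 N, and the press stands upright clear of the board with the bystanders in view unmoved.

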